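# Swing the catch tray home on its corner pin and empty the dish of core lumps into it

## Task

Swing the grey scrap tray a quarter turn on its corner pin until its long side lies flush on the rubber face of the red stop, and press it home there firmly but gently: a steady push of about 15 N for a moment, never more than 40 N on the stop. Then tip all four sand lumps out of the aluminium dish into the tray and stand the dish, empty and upright, back in the middle of its round mat. Leave the tray home and do not disturb the other things on the bench.

Things in the scene. Friction and masses are not known exactly. Their poses are not given: they have to be found in the camera images.
- tray: Grey open steel tray, 160 (x) x 130 (y) x 45 mm high, walls 5, floor 6 mm, about 0.5 kg, loose. Origin at its underside on the axis of a floor hole in one corner: it spans x -18..142, y -18..112 mm. The fixture's pin stands in that hole (1 mm play), so it can only turn. It starts about a quarter turn clockwise (from above) of home; swing it counter-clockwise. Bench friction takes some 3-7 N at the free corner
- tray_corner (a point): top of the tray's free corner, diagonally opposite the pin, at tray (142, 112, 45) mm. The end face x = 142 mm beside it is the face to push on, close to the corner: nearer the pin side the push has less leverage and bench friction resists more
- tray_middle (a point): middle of the tray's inner floor, at tray (62, 47, 6) mm
- fixture: Fixed pivot pin on the bench, 12 mm thick with a 22 mm brass head whose top is 17 mm above the bench. Origin on the pin axis at bench height. With the tray home, tray x lies along fixture x and tray y along fixture y. Yellow painted lines on the bench (no height) show the home place
- stop: Fixed red block 34 (x) x 30 (y) x 48 mm high with an 8 mm thick, 26 mm wide rubber face; origin at bench height on the rubber's face, which looks to its -y and stands at fixture (75, 112) mm, axes as the fixture. At home the tray's long face y = 112 mm rests on it
- dish: Shallow aluminium dish, a cone flaring from 60 mm across at the foot to 128 mm at the rim, 45 mm high, wall 4, floor 5 mm, 0.25 kg. Origin under the centre of its foot, z up. On its +x side stands a blue upright grip tab, 24 (x) x 12 (y) mm, centred at x = 74 mm, bare from the rim (45 mm up) to its top 104 mm above the foot: pinch it across y from above
- dish_tab (a point): middle of the top of the dish's blue tab, at dish (74, 0, 104) mm
- dish_lip (a point): the rim point opposite the tab, over which the lumps are tipped out, at dish (-64, 0, 45) mm. The wall slopes 53 degrees from level, so the dish must be tipped well past 90 degrees to drain fully
- mat: Fixed round black rubber mat, 156 mm across and 4 mm thick, origin at its centre at bench height (its top is 4 mm above). The dish starts near its middle and must return there
- lump0: One of four sand-coloured broken-core lumps, about 17 x 15 x 13 mm, 15 g, origin under its middle, lying in the dish
- lump1: One of four sand-coloured broken-core lumps, about 17 x 15 x 13 mm, 15 g, origin under its middle, lying in the dish
- lump2: One of four sand-coloured broken-core lumps, about 17 x 15 x 13 mm, 15 g, origin under its middle, lying in the dish
- lump3: One of four sand-coloured broken-core lumps, about 17 x 15 x 13 mm, 15 g, origin under its middle, lying in the dish
- mallet: Wooden mallet, about 260 mm long, lying on the bench: leave alone
- core: Sand-coloured turned core, 60 mm across and 130 mm tall, standing: leave alone
- corebox: Dark grey half core box, 110 x 80 x 130 mm tall, standing: leave alone
- file: Flat aluminium dressing bar 300 x 26 x 7 mm, lying: leave alone
- rod: Amber rod 260 x 22 x 14 mm, lying: leave alone
- jar: Jar 64 mm across and 90 mm tall: leave alone
Mind the look-alikes: they are no part of the job. Of the things shaped like the tray, the grey one is meant.

How it is judged:
On the way, in this order (a step that is already met when the one before it is completed fails the run):
1. the tray is turned home and pressed on the stop with more than 2 N (angle between the x axis of tray and the x axis of fixture, either way round below 0.05 rad and horizontal distance between tray and fixture below 0.006 m and angle between tray's own z axis and vertical below 0.04 rad and contact force between tray and stop above 2 N), for 0.2 s.
2. the dish is tipped over the tray, the tray still home (angle between the x axis of tray and the x axis of fixture, either way round below 0.05 rad and horizontal distance between tray and fixture below 0.006 m and angle between tray's own z axis and vertical below 0.04 rad and angle between dish's own z axis and vertical above 0.9 rad and horizontal distance between dish_lip and tray_middle below 0.11 m), for 0.05 s.
3. all four lumps lie in the tray (x of lump0 in the frame of tray between -0.013 and 0.137 m and y of lump0 in the frame of tray between -0.013 and 0.107 m and z of lump0 in the frame of tray between 0 and 0.04 m and x of lump1 in the frame of tray between -0.013 and 0.137 m and y of lump1 in the frame of tray between -0.013 and 0.107 m and z of lump1 in the frame of tray between 0 and 0.04 m and x of lump2 in the frame of tray between -0.013 and 0.137 m and y of lump2 in the frame of tray between -0.013 and 0.107 m and z of lump2 in the frame of tray between 0 and 0.04 m and x of lump3 in the frame of tray between -0.013 and 0.137 m and y of lump3 in the frame of tray between -0.013 and 0.107 m and z of lump3 in the frame of tray between 0 and 0.04 m), for 0.2 s.
At the end, for the whole second after the job is handed in: The tray lies home on its pin, parallel with the fixture within 0.05 rad, all four lumps are inside it, and the dish stands upright (within 0.06 rad) and at rest on its mat, its centre within 40 mm of the mat's centre (all of step 3 and angle between the x axis of tray and the x axis of fixture, either way round below 0.05 rad and horizontal distance between tray and fixture below 0.006 m and angle between tray's own z axis and vertical below 0.04 rad and angle between dish's own z axis and vertical below 0.06 rad and horizontal distance between dish and mat below 0.04 m and z of dish in the frame of mat below 0.008 m and linear speed of each of dish, tray below 0.02 m/s); the robot touches nothing.
It fails at once if the tray pressed or slammed on the stop with more than 40 N (contact force between tray and stop above 40 N).
It fails at once if another thing on the bench moved more than 30 mm (distance of any of mallet, core, corebox, file, rod, jar from where it was at the start of the episode above 0.03 m).
It also fails if it takes over 72 s, if anything falls off the work surface, if the arm or the gripper's body presses on something with over 40 N, if the wrist force passes 120 N, or if a joint passes its speed limit or range.

## Robot

A 6-joint arm with a two-finger parallel gripper is mounted at the origin on the work surface. World frame = base frame: x ahead of the robot, y to its left, z up, the work surface at z = 0. Lengths are in m, angles in rad, forces in N, time in s.
With the tool pointing down it reaches from about 0.225 to 0.875 m from the base axis. Payload 3.4 kg.
Tool frame: the origin (TCP) lies midway between the tips of the shut fingers; the grasp point (between the pads) lies 19 mm behind it (manip.pinch_z is the distance from the TCP to the grasp point, in m); z points along the fingers, y is the line along which they close (so a half turn about z gives the same grasp; the last joint's range is limited). The gripper opens to 85 mm and grips with 20 to 120 N. Pads are 22 mm wide; open, the fingers measure 114 mm over their backs; the gripper's body (76 mm by 85 mm) begins 54 mm behind the grasp point. The pads swing forward as they close: fully open they stand 13 mm farther back than shut.
Start: joints at [1.111, 0.276, 1.505, -0, 1.361, -0.121], TCP at [0.191, 0.542, 0.231] pointing down, gripper open.
Joint ranges: [-2.89, 2.89], [-0.75, 2.08], [0.22, 2.7], [-1.18, 4.32], [0.11, 2.71], [-2.7, 2.7]. Speed limits (rad/s): [2.57, 2.57, 3.14, 3.14, 3.14, 3.14].

## Interface

Orientations are given as a unit quaternion [w, x, y, z].
In Python, from rig import manip gives the robot as it stands.
- The arm moves only by the tool carry_out, never from a script. Its arguments are lists of equal length, an entry for each row: "delta_pos": the shift along the tool's x, y, z scaled (see below), a list of three; "turn": the turn, a rotation vector about the tool's x, y, z scaled (see below), a list of three; "claw": the closure, from -1 (fully open) to 1 (shut). A call has 1 to 12 rows; each row is the pose to reach, as a shift and turn from the pose commanded when the call began, along the tool's axes at that moment; what a row does not reach only later rows make up. The controller multiplies each number of a shift by 400 mm and each number of a turn by 30 degrees. A row lasts 1/10 s, in which the tool goes at most 50 mm and 8.59 degrees, less where a joint would pass 70% of its speed; a pose out of reach is approached as far as the arm can. A call with a number of a shift or a turn outside -1 to 1 is refused whole. A call with a gripper value outside its range is refused whole. The fingers move at their own pace and stop on an object; "force" is the grip in N (left out, the last holds). Time passes only in rows, so rows that repeat a pose let the fingers close. It gives the time, the measured TCP pose, the force, the opening and the grip force at its end, in the units of the state.
- manip.get_state(): the state, without advancing time (a new reading comes with each control period).
- manip.get_image(name): name is "scene" or "top" or "wrist"; returns a dict with "image" (480x640x3 uint8, red, green, blue), "z_map" (480x640 float32, m along the optical axis (not along the pixel's ray), 0 where there is no reading), "fx", "fy", "cx", "cy" (pixels), "world_to_cam" (4x4, takes a point from world to camera coordinates). Camera axes: x right, y down, z forward; pixel columns grow to the right and rows downward; lengths in m; the calibration is good to about 2 mm. A picture is of the moment at which its call begins.
- manip.sign_off(): hands the job in; it is judged then, once.
Trained networks look in the newest picture that a camera, given by its name, has taken for a name from the list of things; names that differ only in an ending like _2 or _b are one class to them, and where a whole thing is asked for, a point or a joint stands for the part that bears it (a point fixed in the world has none). Each returns a list of dicts, best first, with "score" (0 to 1); they miss things now and then, are a little off and sometimes report something else, mostly with a low value. They report only what shows in the picture. A call takes as long as a camera call. They do not tell look-alikes from the thing itself.
- manip.spot_in(camera, query): "point" ([x, y, z] in m, in world coordinates, good to about 4 mm: the middle of the surface that is visible of it).
- manip.place_of(camera, query): "point" ([x, y, z] in m, in world coordinates, good to about 4 mm: a listed point, or the origin of a listed thing).
The state is a dict: "clock": time; "qpos": joint angles; "qd": joint speeds; "effort": joint torques, N m; "position": TCP position; "ee_rot": TCP orientation; "contact_force": force on the tool from outside, world axes, zero at the start; "moment": the same for the moment, N m; "width": finger opening in m; "gripper_force": force on a finger pad.
Only numpy, scipy, OpenCV 4.12 (cv2) and the standard library are available. Lean on these libraries where they do the work, as an engineer would, in place of code of your own. Each camera call takes 0.05 s, during which the arm holds its last target. There are 200 camera calls.

## Working session

There is one attempt and no reset: what is moved stays moved. The work goes in short steps, Python scripts to look and compute and a tool call to move; the robot and the scene stay as the last step left them, time stands still between calls to the robot, and variables do not carry over. Pictures are saved under pics/ and viewed, at most 10 in all, crops included, and the job is handed in when it is done.

Besides the shell and the picture viewer there is one more tool, called after "Call:" as a command line: name --argument value ..., lists and objects as JSON in quotes. carry_out: Moves the arm, as the interface text tells. Shifts and turns lie within -1 to 1; 1 stands for 400 mm of shift or 30 degrees of turn. Its arguments: {"type":"object","properties":{"delta_pos":{"type":"array","items":{"type":"array","items":{"type":"number","minimum":-1,"maximum":1}}},"turn":{"type":"array","items":{"type":"array","items":{"type":"number","minimum":-1,"maximum":1}}},"claw":{"type":"array","items":{"type":"number"}},"force":{"type":"number"}},"required":["delta_pos","turn","claw"]}

```bash
mkdir -p pics; cat > h.py <<'E'
import numpy as np, cv2
from scipy.spatial.transform import Rotation as R
from rig import manip
def shot(c,name,crop=None):
    d=manip.get_image(c); im=cv2.cvtColor(d["image"],cv2.COLOR_RGB2BGR)
    if crop: x0,y0,x1,y1=crop; im=cv2.resize(im[y0:y1,x0:x1],None,fx=2,fy=2)
    cv2.imwrite("pics/"+name+".png",im); return d
def px(d,p):
    q=d["world_to_cam"]@np.r_[p,1]; return (round(d["fx"]*q[0]/q[2]+d["cx"]),round(d["fy"]*q[1]/q[2]+d["cy"]))
def world(d,u,v,z=None):
    T=np.linalg.inv(d["world_to_cam"]); r=np.array([(u-d["cx"])/d["fx"],(v-d["cy"])/d["fy"],1])
    if z is None: return (T@np.r_[r*d["z_map"][int(v),int(u)],1])[:3]
    r=T[:3,:3]@r; return T[:3,3]+r*(z-T[2,3])/r[2]
def st():
    s=manip.get_state(); q=np.array(s["ee_rot"]); return s,np.array(s["position"]),R.from_quat(q[[1,2,3,0]])
def plan(p,rot=None,d=None):
    s,p0,r0=st(); a=r0.inv().apply(np.array(p)-p0)/.4
    b=(r0.inv()*rot).as_rotvec(degrees=True)/30 if rot is not None else 0
    print("shift",np.round(a,4),"turn",np.round(b,4))
def toolrot(yaw):  # tool down, tool y along world angle yaw
    y=np.array([np.cos(yaw),np.sin(yaw),0]);z=np.array([0,0,-1.]);return R.from_matrix(np.c_[np.cross(y,z),y,z])
E
python3 - <<'E'
from h import *
print(manip.get_state())
for c in("top","scene"):
    d=shot(c,c+"0")
    for q in ["tray","tray_corner","tray_middle","fixture","stop","dish","dish_tab","dish_lip","mat","lump0"]+(["mallet","core","corebox","file","rod","jar"] if c=="top" else []):
        for f in(manip.place_of,):
            r=f(c,q); print(c,q,[(np.round(i["point"],3).tolist(),round(i["score"],2),px(d,i["point"])) for i in r[:4]])
E
```

```text
{'clock': 0.0, 'qpos': array([ 1.11095207e+00,  2.76600560e-01,  1.50616308e+00, -4.51675230e-05,
        1.36071861e+00, -1.21007680e-01]), 'qd': array([ 0.00071589, -0.00077596,  0.00155232, -0.00162048,  0.00162034,
       -0.00144724]), 'effort': array([ 3.00652448e-05, -4.16777444e+01, -2.45806664e+01, -4.26016559e-04,
        1.09870755e-02,  6.91305573e-06]), 'position': array([0.19090199, 0.54179962, 0.23042462]), 'ee_rot': array([-2.49394486e-04,  1.68604255e-01,  9.85683373e-01, -9.11554635e-04]), 'contact_force': array([ 0.13106229, -0.74106906,  0.5755871 ]), 'moment': array([-0.02577115,  0.02089612, -0.05358661]), 'gripper_force': 0.0, 'width': 0.0854024967687198}
top tray [([0.326, 0.167, 0.001], 0.8, (215, 333)), ([0.485, -0.109, -0.001], 0.62, (328, 267))]
top tray_corner [([0.393, -0.134, 0.044], 0.7, (339, 303)), ([0.366, -0.005, 0.041], 0.58, (285, 315)), ([0.581, -0.259, 0.045], 0.56, (389, 226)), ([0.53, -0.171, 0.009], 0.29, (352, 249))]
top tray_middle [([0.529, -0.173, 0.009], 0.97, (353, 249)), ([0.336, 0.09, 0.005], 0.78, (247, 328)), ([0.322, -0.205, 0.007
[... 1383 characters left out ...]
43], 0.63, (392, 248))]
scene tray_middle [([0.525, -0.176, -0.001], 0.93, (299, 241)), ([0.34, 0.092, 0.005], 0.9, (426, 280)), ([0.318, -0.199, 0.006], 0.63, (360, 196)), ([0.402, 0.304, 0.046], 0.45, (473, 359))]
scene fixture [([0.486, -0.107, -0.002], 0.71, (327, 253))]
scene stop [([0.563, 0.004, -0.002], 0.85, (328, 302))]
scene dish [([0.464, 0.322, 0.012], 0.95, (454, 388))]
scene dish_tab [([0.529, 0.351, 0.109], 0.64, (449, 405))]
scene dish_lip [([0.404, 0.301, 0.051], 0.74, (472, 358))]
scene mat []
scene lump0 [([0.467, 0.34, 0.004], 0.47, (458, 397)), ([0.458, 0.313, 0.011], 0.39, (453, 384)), ([0.448, 0.329, 0.008], 0.38, (461, 387)), ([0.476, 0.32, 0.008], 0.37, (448, 392))]
```

View pics/top0.png

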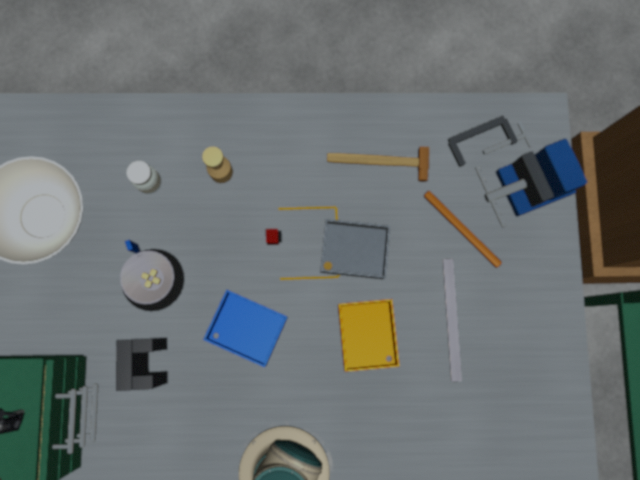

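View pics/scene0.png

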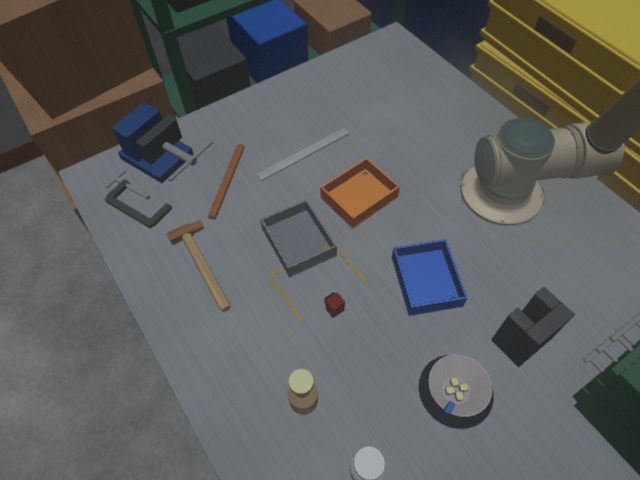

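```bash
python3 - <<'E'
from h import *
d=shot("top","crop1",(230,180,430,360))
hs=d["image"]
# heights map of grey tray rim: points with z 0.035..0.055
v,u=np.mgrid[200:330,300:420]
P=np.array([world(d,a,b) for a,b in zip(u.ravel(),v.ravel())])
m=(P[:,2]>.04)&(P[:,2]<.05)
print(m.sum(),cv2.minAreaRect(P[m][:,:2].astype(np.float32)*1000), cv2.boxPoints(cv2.minAreaRect(P[m][:,:2].astype(np.float32)*1000)))
# stop red
E
```

```text
715 ((465.96649169921875, -176.80001831054688), (274.18585205078125, 174.50901794433594), 1.3249192237854004) [[ 326.8927    -92.738716]
 [ 330.92773  -267.20108 ]
 [ 605.0403   -260.86133 ]
 [ 601.00525   -86.39896 ]]
```

The top view shows three trays: grey at (355,249), blue at (246,328) and orange at (368,335). The brass pin head is at (328,266) in the grey one, the red stop at (273,237) and the yellow home lines at v≈208 and 278. The dish is at (149,277) with its tab at (131,245). I pick the grey tray and will check it in the crop.

View pics/crop1.png

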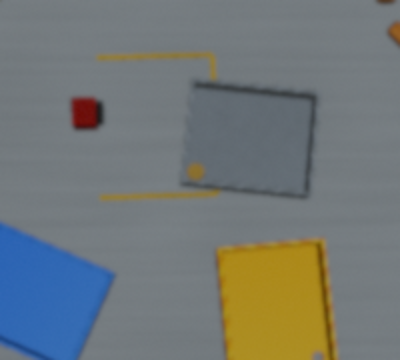

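```bash
python3 - <<'E'
from h import *
d=manip.get_image("top"); im=d["image"]
v,u=np.mgrid[212:284,308:396]
P=np.array([world(d,a,b) for a,b in zip(u.ravel(),v.ravel())])
m=(P[:,2]>.038)&(P[:,2]<.052)
r=cv2.minAreaRect(P[m][:,:2].astype(np.float32)*1000)
print(m.sum(),r,cv2.boxPoints(r))
hsv=cv2.cvtColor(im,cv2.COLOR_RGB2HSV)
def fit(box,lo,hi,z,name):
    x0,y0,x1,y1=box; mk=cv2.inRange(hsv[y0:y1,x0:x1],lo,hi); vv,uu=np.nonzero(mk)
    Q=np.array([world(d,a+x0,b+y0,z)[:2] for a,b in zip(uu,vv)])
    if len(Q)<3: print(name,len(Q));return
    l=cv2.fitLine(Q.astype(np.float32),cv2.DIST_L2,0,.01,.01).ravel()
    print(name,len(Q),Q.mean(0),Q.min(0),Q.max(0),"ang",np.degrees(np.arctan2(l[1],l[0])))
fit((275,203,334,213),(10,60,60),(35,255,255),0,"yel up")
fit((275,272,319,284),(10,60,60),(35,255,255),0,"yel lo")
fit((262,225,284,248),(0,120,50),(8,255,255),.048,"red")
fit((321,259,335,274),(8,90,60),(35,255,255),.017,"pin")
for q in((265,237),(270,237),(276,237),(280,237),(330,266)): print(q,world(d,*q))
E
```

```text
516 ((528.11279296875, -176.06442260742188), (160.27587890625, 130.7588348388672), 83.50373077392578) [[ 454.0865  -248.2909 ]
 [ 584.00574 -263.08475]
 [ 602.1391  -103.83795]
 [ 472.21985  -89.0441 ]]
yel up 170 [ 0.63801283 -0.05524495] [ 0.63416502 -0.12466102] [0.64198054 0.01498988] ang -88.67415
yel lo 117 [ 0.4595938  -0.03816459] [ 0.45608743 -0.08498832] [0.46358189 0.00960739] ang -88.258606
red 163 [0.55645361 0.02590256] [0.53961121 0.01190521] [0.5741744  0.04102664] ang 4.415064
pin 50 [ 0.48775695 -0.10832973] [ 0.47879008 -0.11711707] [ 0.49623585 -0.09974303] ang -23.516
(265, 237) [ 0.56316685  0.04767588 -0.00249928]
(270, 237) [0.55438098 0.03127749 0.04833229]
(276, 237) [0.5548169  0.01694733 0.04526836]
(280, 237) [0.55572727 0.00755641 0.03960446]
(330, 266) [ 0.48648226 -0.11467068  0.01472155]
```

The crop confirms the grey tray with the brass pin in its corner. Pin ≈ (0.488,-0.109), tray yaw ≈ -96.5°, fixture yaw ≈ +2°. The approach waypoints come next.

```bash
cat >> h.py <<'E'
import json,os
def seq(calls):
    """calls: list of lists of (pos, rot); each call relative to previous commanded pose. Keeps commanded pose in cmd.json"""
    if os.path.exists("cmd.json"): c=json.load(open("cmd.json")); p0=np.array(c[0]); r0=R.from_quat(c[1])
    else: _,p0,r0=st()
    for call in calls:
        a=[];b=[]
        for p,r in call:
            a.append(np.round(r0.inv().apply(np.array(p)-p0)/.4,3).tolist()); b.append(np.round((r0.inv()*r).as_rotvec(degrees=True)/30,3).tolist())
        print("delta",json.dumps(a)); print("turn",json.dumps(b))
        p0,r0=p0+r0.apply(np.array(a[-1])*.4), r0*R.from_rotvec(np.array(b[-1])*30,degrees=True)
    json.dump([p0.tolist(),r0.as_quat().tolist()],open("cmd.json","w"))
PIN=np.array([.4884,-.1092])
def tr(x,y,yaw,z):
    a=np.radians(yaw); return np.r_[PIN+[x*np.cos(a)-y*np.sin(a),x*np.sin(a)+y*np.cos(a)],z]
def trot(yaw): return toolrot(np.radians(yaw+90))
E
python3 - <<'E'
from h import *
_,p,r=st(); e=tr(.177,.095,-96.5,.18); print(p,e)
g=lambda f:(p+(e-p)*f,toolrot(np.radians(70.6+(-6.5-70.6)*f)))
seq([[g(1/3)],[g(2/3)],[g(1)]])
E
```

```text
[0.19114008 0.54235514 0.23131742] [ 0.56275236 -0.29581652  0.18      ]
delta [[-0.524, -0.556, 0.043]]
turn [[0.0, -0.0, 0.856]]
delta [[-0.713, -0.274, 0.042]]
turn [[0.0, -0.0, 0.857]]
delta [[-0.762, 0.063, 0.043]]
turn [[0.0, -0.0, 0.857]]
```

Call:
carry_out --delta_pos '[[-0.524,-0.556,0.043],[-0.524,-0.556,0.043],[-0.524,-0.556,0.043],[-0.524,-0.556,0.043],[-0.524,-0.556,0.043],[-0.524,-0.556,0.043],[-0.524,-0.556,0.043],[-0.524,-0.556,0.043]]' --turn '[[0,0,0.856],[0,0,0.856],[0,0,0.856],[0,0,0.856],[0,0,0.856],[0,0,0.856],[0,0,0.856],[0,0,0.856]]' --claw '[1,1,1,1,1,1,1,1]'

```text
clock: 2.3
position: [0.3155, 0.2619, 0.2143]
ee_rot: [0.0, 0.385, 0.923, 0.0]
contact_force: [0.7, -0.6, -0.6]
width: -0.0003
gripper_force: 0.0
```

Call:
carry_out --delta_pos '[[-0.713,-0.274,0.042],[-0.713,-0.274,0.042],[-0.713,-0.274,0.042],[-0.713,-0.274,0.042],[-0.713,-0.274,0.042],[-0.713,-0.274,0.042],[-0.713,-0.274,0.042],[-0.713,-0.274,0.042]]' --turn '[[0,0,0.857],[0,0,0.857],[0,0,0.857],[0,0,0.857],[0,0,0.857],[0,0,0.857],[0,0,0.857],[0,0,0.857]]' --claw '[1,1,1,1,1,1,1,1]'

```text
clock: 3.1
position: [0.4396, -0.0161, 0.197]
ee_rot: [-0.001, 0.58, 0.815, 0.0]
contact_force: [-0.2, 0.4, 0.6]
width: -0.0
gripper_force: 0.0
```

Call:
carry_out --delta_pos '[[-0.762,0.063,0.043],[-0.762,0.063,0.043],[-0.762,0.063,0.043],[-0.762,0.063,0.043],[-0.762,0.063,0.043],[-0.762,0.063,0.043],[-0.762,0.063,0.043],[-0.762,0.063,0.043]]' --turn '[[0,0,0.857],[0,0,0.857],[0,0,0.857],[0,0,0.857],[0,0,0.857],[0,0,0.857],[0,0,0.857],[0,0,0.857]]' --claw '[1,1,1,1,1,1,1,1]'

```text
clock: 3.9
position: [0.5637, -0.2941, 0.1792]
ee_rot: [-0.001, 0.746, 0.666, 0.0]
contact_force: [-0.5, 1.3, -0.1]
width: 0.0004
gripper_force: 0.0
```

```bash
python3 - <<'E'
from h import *
g=lambda y,x=.153:(tr(x,.095,y,.022),trot(y))
seq([[g(-96.5,.177)],[g(-96.5,.165),g(-96.5,.155)]+[g(y) for y in(-94,-91,-88,-85,-81.5,-78,-74.5,-71)],
 [g(y) for y in np.linspace(-71,-42,9)[1:]]])
E
```

```text
delta [[0.0, 0.0, 0.395]]
turn [[0.0, -0.0, -0.0]]
delta [[0.03, 0.0, 0.0], [0.055, 0.0, 0.0], [0.071, 0.017, 0.0], [0.085, 0.036, 0.0], [0.1, 0.054, 0.0], [0.115, 0.072, 0.0], [0.135, 0.091, 0.0], [0.156, 0.109, 0.0], [0.177, 0.126, 0.0], [0.2, 0.142, 0.0]]
turn [[0.0, -0.0, -0.0], [0.0, -0.0, -0.0], [0.0, -0.0, -0.084], [0.0, -0.0, -0.184], [0.0, -0.0, -0.284], [0.0, -0.0, -0.384], [0.0, -0.0, -0.5], [0.0, -0.0, -0.617], [0.0, -0.0, -0.734], [0.0, -0.0, -0.85]]
delta [[0.016, 0.023, 0.0], [0.033, 0.046, 0.0], [0.052, 0.068, 0.0], [0.072, 0.088, 0.0], [0.093, 0.107, 0.0], [0.115, 0.124, 0.0], [0.139, 0.141, 0.0], [0.163, 0.155, 0.0]]
turn [[0.0, -0.0, -0.121], [0.0, -0.0, -0.242], [0.0, -0.0, -0.363], [0.0, -0.0, -0.484], [0.0, -0.0, -0.605], [0.0, -0.0, -0.725], [0.0, -0.0, -0.846], [0.0, -0.0, -0.967]]
```

Call:
carry_out --delta_pos '[[0,0,0.395],[0,0,0.395],[0,0,0.395],[0,0,0.395],[0,0,0.395],[0,0,0.395]]' --turn '[[0,0,0],[0,0,0],[0,0,0],[0,0,0],[0,0,0],[0,0,0]]' --claw '[1,1,1,1,1,1]'

```text
clock: 4.5
position: [0.5645, -0.2956, 0.0248]
ee_rot: [0.002, 0.746, 0.666, 0.001]
contact_force: [0.0, -0.7, 1.5]
width: -0.0001
gripper_force: 0.0
```

Call:
carry_out --delta_pos '[[0.03,0.0,0.0],[0.055,0.0,0.0],[0.071,0.017,0.0],[0.085,0.036,0.0],[0.1,0.054,0.0],[0.115,0.072,0.0],[0.135,0.091,0.0],[0.156,0.109,0.0],[0.177,0.126,0.0],[0.2,0.142,0.0]]' --turn '[[0,0,0],[0,0,0],[0,0,-0.084],[0,0,-0.184],[0,0,-0.284],[0,0,-0.384],[0,0,-0.5],[0,0,-0.617],[0,0,-0.734],[0,0,-0.85]]' --claw '[1,1,1,1,1,1,1,1,1,1]'

```text
clock: 5.5
position: [0.629, -0.223, 0.0238]
ee_rot: [0.001, 0.58, 0.815, -0.0]
contact_force: [-0.3, -2.1, 0.5]
width: 0.0003
gripper_force: 1.0
```

```bash
cat >> h.py <<'E'
def trayfit():
    d=manip.get_image("top"); v,u=np.mgrid[190:284,275:396]
    P=np.array([world(d,a,b) for a,b in zip(u.ravel(),v.ravel())]).reshape(*u.shape,3)
    hs=cv2.cvtColor(d["image"],cv2.COLOR_RGB2HSV)[190:284,275:396]
    m=(P[...,2]>.036)&(P[...,2]<.05)&~((hs[...,1]>150))
    m&=np.linalg.norm(P[...,:2]-PIN,axis=-1)<.19
    from scipy.optimize import least_squares
    Q=P[m][:,:2]
    def f(a):
        c,s=np.cos(a[0]),np.sin(a[0]); w=Q-PIN; x=w@[c,s]-.062; y=w@[-s,c]-.047
        qx=abs(x)-.0775; qy=abs(y)-.0625
        return np.where((qx>0)|(qy>0),np.hypot(np.maximum(qx,0),np.maximum(qy,0)),np.minimum(-qx,-qy))
    best=min((least_squares(f,[np.radians(t)],loss="soft_l1",f_scale=.003) for t in range(-100,11,10)),key=lambda r:r.cost)
    print("yaw",np.degrees(best.x[0]),best.cost,len(Q)); 
E
python3 - <<'E'
from h import *
trayfit()
E
```

```text
yaw -70.18658471715537 0.008889439116116015 222
```

Tray follows (yaw ≈ -70°). Continuing.

Call:
carry_out --delta_pos '[[0.016,0.023,0.0],[0.033,0.046,0.0],[0.052,0.068,0.0],[0.072,0.088,0.0],[0.093,0.107,0.0],[0.115,0.124,0.0],[0.139,0.141,0.0],[0.163,0.155,0.0]]' --turn '[[0,0,-0.121],[0,0,-0.242],[0,0,-0.363],[0,0,-0.484],[0,0,-0.605],[0,0,-0.725],[0,0,-0.846],[0,0,-0.967]]' --claw '[1,1,1,1,1,1,1,1]'

```text
clock: 6.35
position: [0.6668, -0.1413, 0.0237]
ee_rot: [0.002, 0.357, 0.934, -0.0]
contact_force: [0.7, -1.6, -0.5]
width: 0.0001
gripper_force: 1.1
```

```bash
python3 - <<'E'
from h import *
trayfit()
g=lambda y,x=.153:(tr(x,.095,y,.022),trot(y))
seq([[g(y) for y in np.linspace(-42,-14,9)[1:]],[g(y) for y in (-11.5,-9,-7,-5,-4,-3)]])
E
```

```text
yaw -42.91292151674345 0.003701597062596401 175
delta [[0.015, 0.023, 0.0], [0.032, 0.045, 0.0], [0.05, 0.066, 0.0], [0.069, 0.086, 0.0], [0.089, 0.104, 0.0], [0.111, 0.122, 0.0], [0.133, 0.138, 0.0], [0.156, 0.152, 0.0]]
turn [[0.0, -0.0, -0.117], [0.0, -0.0, -0.233], [0.0, -0.0, -0.35], [0.0, -0.0, -0.467], [0.0, -0.0, -0.583], [0.0, -0.0, -0.7], [0.0, -0.0, -0.817], [0.0, -0.0, -0.933]]
delta [[0.011, 0.017, 0.0], [0.022, 0.033, 0.0], [0.032, 0.045, 0.0], [0.042, 0.057, 0.0], [0.047, 0.063, 0.0], [0.053, 0.069, 0.0]]
turn [[0.0, 0.0, -0.084], [0.0, 0.0, -0.167], [0.0, 0.0, -0.234], [0.0, 0.0, -0.3], [0.0, 0.0, -0.334], [0.0, 0.0, -0.367]]
```

Call:
carry_out --delta_pos '[[0.015,0.023,0.0],[0.032,0.045,0.0],[0.05,0.066,0.0],[0.069,0.086,0.0],[0.089,0.104,0.0],[0.111,0.122,0.0],[0.133,0.138,0.0],[0.156,0.152,0.0]]' --turn '[[0,0,-0.117],[0,0,-0.233],[0,0,-0.35],[0,0,-0.467],[0,0,-0.583],[0,0,-0.7],[0,0,-0.817],[0,0,-0.933]]' --claw '[1,1,1,1,1,1,1,1]'

```text
clock: 7.2
position: [0.6615, -0.0544, 0.0237]
ee_rot: [0.002, 0.122, 0.993, -0.0]
contact_force: [1.6, -1.5, 0.3]
width: -0.0
gripper_force: 1.3
```

Call:
carry_out --delta_pos '[[0.011,0.017,0.0],[0.022,0.033,0.0],[0.032,0.045,0.0],[0.042,0.057,0.0],[0.047,0.063,0.0],[0.053,0.069,0.0],[0.053,0.069,0.0]]' --turn '[[0,0,-0.084],[0,0,-0.167],[0,0,-0.234],[0,0,-0.3],[0,0,-0.334],[0,0,-0.367],[0,0,-0.367]]' --claw '[1,1,1,1,1,1,1]'

```text
clock: 7.9
position: [0.6478, -0.0221, 0.0233]
ee_rot: [0.002, 0.026, 1.0, 0.0]
contact_force: [5.6, -0.5, 3.8]
width: -0.0
gripper_force: 2.5
```

```bash
python3 - <<'E'
from h import *
s,p,r=st(); print(s["clock"],p,s["contact_force"],s["moment"]); print(json.load(open("cmd.json"))[0]); trayfit()
E
```

```text
7.9 [ 0.64779327 -0.02205774  0.02329907] [ 5.58516795 -0.50040752  3.81178305] [-0.01554261 -0.76239559 -0.01731559]
[0.646012234554273, -0.022249585212265832, 0.022070901517234568]
yaw -3.7342320954029313 0.00041971951461397967 340
```

```bash
python3 - <<'E'
from h import *
g=lambda y,x=.153:(tr(x,.095,y,.022),trot(y))
seq([[g(y) for y in (-2.3,-1.6,-.9,-.2,.3)],[g(y) for y in (.7,1.1,1.5)]])
E
```

```text
delta [[0.003, 0.004, 0.0], [0.006, 0.009, 0.0], [0.009, 0.014, 0.0], [0.012, 0.018, 0.0], [0.014, 0.021, 0.0]]
turn [[0.0, 0.0, -0.023], [0.0, 0.0, -0.047], [0.0, 0.0, -0.07], [0.0, 0.0, -0.093], [0.0, 0.0, -0.11]]
delta [[0.002, 0.003, 0.0], [0.003, 0.006, 0.0], [0.005, 0.008, 0.0]]
turn [[0.0, 0.0, -0.013], [0.0, 0.0, -0.027], [0.0, 0.0, -0.04]]
```

Call:
carry_out --delta_pos '[[0.003,0.004,0.0],[0.006,0.009,0.0],[0.009,0.014,0.0],[0.012,0.018,0.0],[0.014,0.021,0.0],[0.014,0.021,0.0]]' --turn '[[0,0,-0.023],[0,0,-0.047],[0,0,-0.07],[0,0,-0.093],[0,0,-0.11],[0,0,-0.11]]' --claw '[1,1,1,1,1,1]'

```text
clock: 8.55
position: [0.6429, -0.0137, 0.0231]
ee_rot: [0.002, -0.002, 1.0, -0.0]
contact_force: [4.6, -0.0, 4.0]
width: 0.0002
gripper_force: 2.7
```

Call:
carry_out --delta_pos '[[0.002,0.003,0.0],[0.003,0.006,0.0],[0.005,0.008,0.0],[0.005,0.008,0.0]]' --turn '[[0,0,-0.013],[0,0,-0.027],[0,0,-0.04],[0,0,-0.04]]' --claw '[1,1,1,1]'

```text
clock: 8.95
position: [0.6409, -0.0105, 0.0231]
ee_rot: [0.002, -0.013, 1.0, -0.0]
contact_force: [5.8, -0.4, 4.6]
width: 0.0002
gripper_force: 2.8
```

```bash
python3 - <<'E'
from h import *
s,p,r=st(); print(s["clock"],p,s["contact_force"],s["moment"]); print(json.load(open("cmd.json"))[0]); trayfit()
E
```

```text
8.95 [ 0.64090177 -0.0104582   0.02308696] [ 5.75055594 -0.41263174  4.62335888] [-0.09294202 -0.82861749  0.01832389]
[0.6388431125291711, -0.010378344987922753, 0.022071949779096118]
yaw 0.5157241515362216 0.00043009273049991986 359
```

Call:
carry_out --delta_pos '[[0.002,0.002,0.0],[0.004,0.004,0.0],[0.006,0.006,0.0],[0.006,0.006,0.0]]' --turn '[[0,0,-0.013],[0,0,-0.027],[0,0,-0.04],[0,0,-0.04]]' --claw '[1,1,1,1]'

```text
clock: 9.4
position: [0.6389, -0.0077, 0.0231]
ee_rot: [0.003, -0.023, 1.0, 0.0]
contact_force: [6.3, 0.5, 3.4]
width: 0.0003
gripper_force: 3.2
```

Call:
carry_out --delta_pos '[[0.0025,0.0,0.0],[0.005,0.0,0.0],[0.005,0.0,0.0]]' --turn '[[0,0,0],[0,0,0],[0,0,0]]' --claw '[1,1,1]'

```text
clock: 9.7
position: [0.638, -0.0067, 0.0232]
ee_rot: [0.004, -0.023, 1.0, 0.001]
contact_force: [8.2, 3.7, 2.1]
width: -0.0003
gripper_force: 4.3
```

Call:
carry_out --delta_pos '[[0.0025,0.0,0.0],[0.005,0.0,0.0],[0.005,0.0,0.0]]' --turn '[[0,0,0],[0,0,0],[0,0,0]]' --claw '[1,1,1]'

```text
clock: 10.0
position: [0.6378, -0.0066, 0.0232]
ee_rot: [0.006, -0.022, 1.0, 0.001]
contact_force: [11.7, 5.4, -0.2]
width: 0.0
gripper_force: 5.9
```

Call:
carry_out --delta_pos '[[0.0025,0.0,0.0],[0.005,0.0,0.0],[0.005,0.0,0.0],[0.005,0.0,0.0],[0.005,0.0,0.0],[0.005,0.0,0.0]]' --turn '[[0,0,0],[0,0,0],[0,0,0],[0,0,0],[0,0,0],[0,0,0]]' --claw '[1,1,1,1,1,1]'

```text
clock: 10.6
position: [0.6377, -0.0066, 0.0236]
ee_rot: [0.008, -0.022, 1.0, 0.001]
contact_force: [14.1, 5.4, -0.7]
width: -0.0001
gripper_force: 7.3
```

```bash
python3 - <<'E'
from h import *
s,p,r=st(); print(s["clock"],p,s["contact_force"],s["moment"]); trayfit()
E
```

```text
10.6 [ 0.63771432 -0.00664456  0.02360423] [14.07183269  5.3775675  -0.74280337] [ 0.79550458 -2.29587593 -0.06598967]
yaw 2.1545269401038327 0.0005578239145728421 357
```

Call:
carry_out --delta_pos '[[0.0,0.002,0.0],[0.0,0.004,0.0],[0.0,0.004,0.0],[0.0,0.004,0.0],[0.0,0.004,0.0],[0.0,0.004,0.0]]' --turn '[[0,0,0],[0,0,0],[0,0,0],[0,0,0],[0,0,0],[0,0,0]]' --claw '[1,1,1,1,1,1]'

```text
clock: 11.25
position: [0.6377, -0.0066, 0.0236]
ee_rot: [0.008, -0.023, 1.0, 0.0]
contact_force: [14.1, 1.9, -2.0]
width: 0.0001
gripper_force: 7.1
```

Pressed home at about 15 N on the stop. Next I retreat, lift, and make a small tilt to learn the wrist's roll direction.

Call:
carry_out --delta_pos '[[-0.02,0.004,0.0],[-0.1,0.004,0.0],[-0.1,0.004,-0.1],[-0.1,0.004,-0.22],[-0.1,0.004,-0.34],[-0.1,0.004,-0.46],[-0.1,0.004,-0.5],[-0.1,0.004,-0.5]]' --turn '[[0,0,0],[0,0,0],[0,0,0],[0,0,0],[0,0,0],[0,0,0],[-0.25,0,0],[-0.5,0,0]]' --claw '[1,1,1,1,1,0,-1,-1]'

```text
clock: 12.05
position: [0.6701, -0.0009, 0.2265]
ee_rot: [-0.001, -0.026, 0.991, 0.133]
contact_force: [-0.5, 0.6, -0.8]
width: 0.0435
gripper_force: 0.0
```

```bash
rm cmd.json; python3 - <<'E'
from h import *
s,p,r=st(); print(s["clock"],p,r.as_matrix().round(3).tolist(),s["qpos"].round(4).tolist(),s["contact_force"]); trayfit()
d=manip.get_image("top")
for c in("top","scene"):
    if c=="scene": manip.get_image(c)
    for q in("dish","dish_tab","dish_lip","mat"): print(c,q,[np.round(i["point"],4).tolist() for i in manip.place_of(c,q)[:1]])
# tab by colour
hs=cv2.cvtColor(d["image"],cv2.COLOR_RGB2HSV)[232:256,115:145]; m=cv2.inRange(hs,(105,120,40),(125,255,255)); v,u=np.nonzero(m)
Q=np.array([world(d,a+115,b+232) for a,b in zip(u,v)]); Q=Q[Q[:,2]>.095]; print("tab",len(Q),Q.mean(0),Q.min(0),Q.max(0))
# dish rim by depth
v,u=np.mgrid[240:312,112:186]; P=np.array([world(d,a,b) for a,b in zip(u.ravel(),v.ravel())]); k=P[(P[:,2]>.042)&(P[:,2]<.056)]
print("rim",len(k),cv2.minEnclosingCircle(k[:,:2].astype(np.float32)*1000),np.median(k,axis=0))
# mat: dark pixels on bench
hs=cv2.cvtColor(d["image"],cv2.COLOR_RGB2GRAY); i=(hs[v,u].ravel()<45)&(P[:,2]<.012); M=P[i]; print("mat",len(M),cv2.minEnclosingCircle(M[:,:2].astype(np.float32)*1000))
E
```

```text
12.05 [ 0.67008067 -0.00093875  0.22653582] [[-0.999, -0.05, -0.009], [-0.051, 0.963, 0.263], [-0.004, 0.264, -0.965]] [-0.2452, 0.4447, 1.2871, 0.257, 1.4881, -1.8991] [-0.5378017   0.64566487 -0.80454689]
yaw 0.34886227787856955 9.919488201337525e-05 81
top dish [[0.464, 0.3221, 0.0033]]
top dish_tab [[0.5293, 0.3511, 0.1083]]
top dish_lip [[0.4038, 0.2999, 0.0475]]
top mat []
scene dish [[0.4622, 0.3246, 0.0101]]
scene dish_tab [[0.5284, 0.3514, 0.1093]]
scene dish_lip [[0.4059, 0.3012, 0.0486]]
scene mat [[0.3617, -0.4124, -0.0001]]
tab 61 [0.52759566 0.34963436 0.10741818] [0.51675246 0.3417787  0.09921587] [0.53904126 0.35933328 0.1137466 ]
rim 504 ((472.72625732421875, 323.66455078125), 73.76133728027344) [0.47949236 0.34345641 0.04708124]
mat 434 ((463.94287109375, 293.48248291015625), 66.63355255126953)
```

```bash
cat >> h.py <<'E'
Rz=lambda a:R.from_euler("z",a); Ry=lambda a:R.from_euler("y",a)
LT,LAT=.365,.0694
def wr(p,rot,cur=None):  # wrist angles given arm forearm angle phi unknown -> approximations using 2-link fit
    W=np.array(p)-LT*rot.as_matrix()[:,2]; rad=np.sqrt(max(W[0]**2+W[1]**2-LAT**2,0)); q1=np.arctan2(W[1],W[0])-np.arctan2(LAT,rad)
    return W,rad,q1
def wrist(rot,q1,phi):
    M=(Ry(-phi)*Rz(-q1)*rot*Rz(-np.pi/2)).as_matrix()  # = Rz(q4)Ry(q5)Rz(q6)
    q5=np.arccos(M[2,2]); q4=np.arctan2(M[1,2],M[0,2]); q6=np.arctan2(M[2,1],-M[2,0]); return q4,q5,q6
def dishpose(lip,h,th):
    """dish rotation and origin for lip at given point, heading h, tip th (rad)"""
    D=Rz(h)*Ry(-th); return D, np.array(lip)-D.apply([-.064,0,.045])
def toolfor(D,o,sgn,gz,gx=.074):
    """tool pose gripping tab; gz grasp height on dish; sgn +1: tool y=+dish y"""
    m=D.as_matrix(); z=-m[:,2]; y=sgn*m[:,1]; T=R.from_matrix(np.c_[np.cross(y,z),y,z]); return o+D.apply([gx,0,gz-.019]),T
E
python3 - <<'E'
from h import *
s,p,r=st(); q=s["qpos"]; print("chk",wrist(r,q[0],q[1]+q[2]),q[3:], wr(p,r),q[0])
for hd in(40,60,80):
  for sg in(1,-1):
    for th in(0,60,105,120):
      h=np.radians(hd); D,o=dishpose([.5487+.02*np.cos(h),-.0599+.02*np.sin(h),.085],h,np.radians(th)); tp,T=toolfor(D,o,sg,.080)
      W,rad,q1=wr(tp,T); print(hd,sg,th,"W",W.round(3),"rad",round(rad,3),"q1",round(q1,2),[np.round(wrist(T,q1,f),2).tolist() for f in(1.9,2.3)])
E
```

```text
chk (np.float64(0.25119044321420375), np.float64(1.4826823951386183), np.float64(-1.8955361536823963)) [ 0.25119044  1.4826824  -1.89553615] (array([ 0.6746923 , -0.09638217,  0.57457429]), np.float64(0.6779991603665659), np.float64(-0.24389824458375126)) -0.24371565540224982
40 1 0 W [0.67  0.042 0.466] rad 0.667 q1 -0.04 [[-0.0, 1.24, -2.31], [-0.0, 0.84, -2.31]]
40 1 60 W [ 0.364 -0.215  0.395] rad 0.417 q1 -0.7 [[1.11, 1.26, 2.93], [1.26, 1.11, 2.53]]
40 1 105 W [ 0.255 -0.307  0.12 ] rad 0.392 q1 -1.05 [[1.77, 1.82, 2.86], [1.65, 1.88, 2.45]]
40 1 120 W [ 0.258 -0.303  0.014] rad 0.393 q1 -1.04 [[2.03, 1.87, 2.93], [1.88, 2.03, 2.53]]
40 -1 0 W [0.67  0.042 0.466] rad 0.667 q1 -0.04 [[-0.0, 1.24, 0.83], [-0.0, 0.84, 0.83]]
40 -1 60 W [ 0.364 -0.215  0.395] rad 0.417 q1 -0.7 [[1.11, 1.26, -0.21], [1.26, 1.11, -0.61]]
40 -1 105 W [ 0.255 -0.307  0.12 ] rad 0.392 q1 -1.05 [[1.77, 1.82, -0.28], [1.65, 1.88, -0.69]]
40 -1 120 W [ 0.258 -0.303  0.014] rad 0.393 q1 -1.04 [[2.03, 1.87, -0.21], [1.88, 2.03, -0.61]]
60 1 0 W [0.628 0.077 0.466] rad 0.629 q1 0.01 [[-0.0, 1.24, -2.61], [-0.
[... 708 characters left out ...]
 0.05 [[-0.0, 1.24, -2.92], [-0.0, 0.84, -2.92]]
80 1 60 W [ 0.507 -0.297  0.395] rad 0.583 q1 -0.65 [[0.91, 1.78, 2.61], [0.88, 1.53, 2.3]]
80 1 105 W [ 0.482 -0.438  0.12 ] rad 0.647 q1 -0.84 [[1.64, 2.28, 2.93], [1.3, 2.24, 2.41]]
80 1 120 W [ 0.483 -0.433  0.014] rad 0.645 q1 -0.84 [[1.99, 2.3, -3.13], [1.6, 2.39, 2.61]]
80 -1 0 W [0.576 0.096 0.466] rad 0.58 q1 0.05 [[-0.0, 1.24, 0.22], [-0.0, 0.84, 0.22]]
80 -1 60 W [ 0.507 -0.297  0.395] rad 0.583 q1 -0.65 [[0.91, 1.78, -0.53], [0.88, 1.53, -0.84]]
80 -1 105 W [ 0.482 -0.438  0.12 ] rad 0.647 q1 -0.84 [[1.64, 2.28, -0.21], [1.3, 2.24, -0.73]]
80 -1 120 W [ 0.483 -0.433  0.014] rad 0.645 q1 -0.84 [[1.99, 2.3, 0.02], [1.6, 2.39, -0.53]]
```

```bash
python3 - <<'E'
from h import *
_,p,r=st(); e=np.array([.529,.3505,.20]); y0=92.5; y1=-68.5
g=lambda f:(p+(e-p)*f,toolrot(np.radians(y0+(y1-y0)*f)))
seq([[g(k/6)] for k in range(1,7)])
E
```

```text
delta [[0.051, 0.142, 0.048]]
turn [[0.49, -0.119, 0.899]]
delta [[0.114, 0.109, 0.009]]
turn [[0.0, -0.0, 0.894]]
delta [[0.152, 0.047, 0.009]]
turn [[-0.0, -0.0, 0.895]]
delta [[0.156, -0.027, 0.009]]
turn [[-0.0, -0.0, 0.894]]
delta [[0.127, -0.094, 0.009]]
turn [[-0.0, -0.0, 0.895]]
delta [[0.07, -0.142, 0.01]]
turn [[-0.0, 0.0, 0.894]]
```

Call:
carry_out --delta_pos '[[0.051,0.142,0.048],[0.051,0.142,0.048],[0.051,0.142,0.048],[0.051,0.142,0.048]]' --turn '[[0.49,-0.119,0.899],[0.49,-0.119,0.899],[0.49,-0.119,0.899],[0.49,-0.119,0.899]]' --claw '[0,0,0,0]'

```text
clock: 13.0
position: [0.6463, 0.0576, 0.2191]
ee_rot: [0.001, 0.212, 0.977, -0.001]
contact_force: [0.5, 0.9, 0.3]
width: 0.0426
gripper_force: 0.0
```

Call:
carry_out --delta_pos '[[0.114,0.109,0.009],[0.114,0.109,0.009],[0.114,0.109,0.009],[0.114,0.109,0.009]]' --turn '[[0,0,0.894],[0,0,0.894],[0,0,0.894],[0,0,0.894]]' --claw '[0,0,0,0]'

```text
clock: 13.4
position: [0.623, 0.1154, 0.2149]
ee_rot: [0.0, 0.432, 0.902, 0.0]
contact_force: [0.5, 0.1, 0.7]
width: 0.0426
gripper_force: 0.0
```

Call:
carry_out --delta_pos '[[0.152,0.047,0.009],[0.152,0.047,0.009],[0.152,0.047,0.009],[0.152,0.047,0.009]]' --turn '[[0,0,0.895],[0,0,0.895],[0,0,0.895],[0,0,0.895]]' --claw '[0,0,0,0]'

```text
clock: 13.8
position: [0.6, 0.1737, 0.2112]
ee_rot: [0.0, 0.629, 0.777, 0.0]
contact_force: [-0.1, -0.0, 0.7]
width: 0.0429
gripper_force: 0.0
```

Call:
carry_out --delta_pos '[[0.156,-0.027,0.009],[0.156,-0.027,0.009],[0.156,-0.027,0.009],[0.156,-0.027,0.009]]' --turn '[[0,0,0.894],[0,0,0.894],[0,0,0.894],[0,0,0.894]]' --claw '[0,0,0,0]'

```text
clock: 14.2
position: [0.5768, 0.2321, 0.2075]
ee_rot: [0.0, 0.792, 0.61, 0.0]
contact_force: [-0.2, -0.1, -0.0]
width: 0.0427
gripper_force: 0.0
```

Call:
carry_out --delta_pos '[[0.127,-0.094,0.009],[0.127,-0.094,0.009],[0.127,-0.094,0.009],[0.127,-0.094,0.009]]' --turn '[[0,0,0.895],[0,0,0.895],[0,0,0.895],[0,0,0.895]]' --claw '[0,0,0,0]'

```text
clock: 14.6
position: [0.5537, 0.2906, 0.2039]
ee_rot: [0.0, 0.912, 0.41, 0.0]
contact_force: [-0.2, -0.4, -0.4]
width: 0.0425
gripper_force: 0.0
```

Call:
carry_out --delta_pos '[[0.07,-0.142,0.01],[0.07,-0.142,0.01],[0.07,-0.142,0.01],[0.07,-0.142,0.01],[0.07,-0.142,0.01]]' --turn '[[0,0,0.894],[0,0,0.894],[0,0,0.894],[0,0,0.894],[0,0,0.894]]' --claw '[0,0,0,0,0]'

```text
clock: 15.1
position: [0.5303, 0.3488, 0.2]
ee_rot: [0.0, 0.982, 0.188, 0.0]
contact_force: [0.5, -0.7, -0.5]
width: 0.0427
gripper_force: 0.0
```

```bash
python3 - <<'E'
from h import *
s,p,r=st(); m=r.as_matrix(); print(s["clock"],p,np.degrees(np.arctan2(m[1,1],m[0,1])),m[:,2].round(3),s["qpos"].round(4).tolist()); trayfit()
d=shot("wrist","w1")
hs=cv2.cvtColor(d["image"],cv2.COLOR_RGB2HSV); mk=cv2.inRange(hs,(105,120,40),(125,255,255)); v,u=np.nonzero(mk)
Q=np.array([world(d,a,b) for a,b in zip(u,v)]); print(len(Q)); Q=Q[(Q[:,2]>.095)&(Q[:,2]<.12)]; print(len(Q),Q.mean(0),cv2.minAreaRect(Q[:,:2].astype(np.float32)*1000))
for q in("dish_tab","dish","dish_lip","mat"): print(q,[np.round(i["point"],4).tolist() for i in manip.place_of("wrist",q)[:1]])
E
```

```text
15.1 [0.53032364 0.34876042 0.19997298] -68.35802400065727 [ 0.001  0.    -1.   ] [0.4723, 0.3826, 1.4224, -0.0003, 1.3359, 1.6655]
yaw 2.281667756132668 0.0012170811426216097 561
2040
754 [0.53126738 0.35290505 0.1077509 ] ((529.652099609375, 352.36279296875), (23.6862735748291, 11.497852325439453), 21.024356842041016)
dish_tab [[0.5278, 0.3527, 0.1047]]
dish [[0.4587, 0.3248, 0.0012]]
dish_lip []
mat []
```

View pics/w1.png

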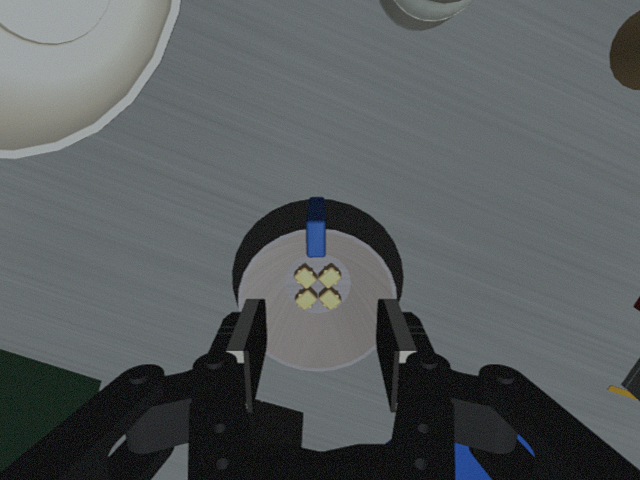

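The wrist picture shows the blue tab at (316,238), in line between the fingers, with four lumps around (318,288) on the dish floor. Descending to pinch the tab.

Call:
carry_out --delta_pos '[[0.0015,-0.008,0.1],[0.0015,-0.008,0.2],[0.0015,-0.008,0.29],[0.0015,-0.008,0.342],[0.0015,-0.008,0.342],[0.0015,-0.008,0.342],[0.0015,-0.008,0.342],[0.0015,-0.008,0.342],[0.0015,-0.008,0.342],[0.0015,-0.008,0.342]]' --turn '[[0,0,0.02],[0,0,0.02],[0,0,0.02],[0,0,0.02],[0,0,0.02],[0,0,0.02],[0,0,0.02],[0,0,0.02],[0,0,0.02],[0,0,0.02]]' --claw '[0,0,0,0,0,1,1,1,1,1]' --force 100

```text
clock: 16.4
position: [0.5306, 0.3535, 0.065]
ee_rot: [-0.001, 0.984, 0.181, 0.002]
contact_force: [1.3, 0.3, 5.7]
width: 0.0108
gripper_force: 97.9
```

Call:
carry_out --delta_pos '[[0,0,-0.05],[0,0,-0.12],[0,0,-0.2],[0,0,-0.2]]' --turn '[[0,0,0],[0,0,0],[0,0,0],[0,0,0]]' --claw '[1,1,1,1]'

```text
clock: 16.8
position: [0.5315, 0.3543, 0.1474]
ee_rot: [-0.002, 0.984, 0.181, 0.004]
contact_force: [1.7, 0.3, -2.7]
width: 0.0105
gripper_force: 98.6
```

```bash
rm -f cmd.json; python3 - <<'E'
from h import *
s,p,r=st(); m=r.as_matrix(); print(s["clock"],p,np.degrees(np.arctan2(m[1,1],m[0,1])),m[:,2].round(3),s["qpos"].round(4).tolist(),s["width"],s["gripper_force"])
d=shot("top","t2"); 
# mat centre: dark pixels
g=cv2.cvtColor(d["image"],cv2.COLOR_RGB2GRAY)[240:320,100:200]; v,u=np.nonzero(g<40); M=np.array([world(d,a+100,b+240,.004)[:2] for a,b in zip(u,v)]); M=M[np.linalg.norm(M-[.463,.324],axis=1)<.1]
print("mat",len(M),cv2.minEnclosingCircle(M.astype(np.float32)*1000),M.min(0),M.max(0))
manip.get_image("scene")
for c in("top","scene"):
  for q in("dish","dish_lip","dish_tab","mat"): print(c,q,[np.round(i["point"],4).tolist() for i in manip.place_of(c,q)[:1]])
E
```

```text
16.8 [0.53151803 0.35425189 0.14735828] -69.18280672020273 [ 0.008  0.005 -1.   ] [0.4789, 0.419, 1.4993, 0.0003, 1.2139, 1.6862] 0.010466443138046953 98.56402516365051
mat 1124 ((457.2177429199219, 322.1558837890625), 73.66447448730469) [0.38486881 0.2510365 ] [0.52837895 0.36422894]
top dish [[0.4643, 0.326, 0.085]]
top dish_lip [[0.4029, 0.3046, 0.1325]]
top dish_tab [[0.5294, 0.3486, 0.1906]]
top mat [[0.4576, 0.3234, 0.0045]]
scene dish []
scene dish_lip []
scene dish_tab [[0.5325, 0.3552, 0.1886]]
scene mat [[0.7327, 0.1599, 0.0012]]
```

View pics/t2.png

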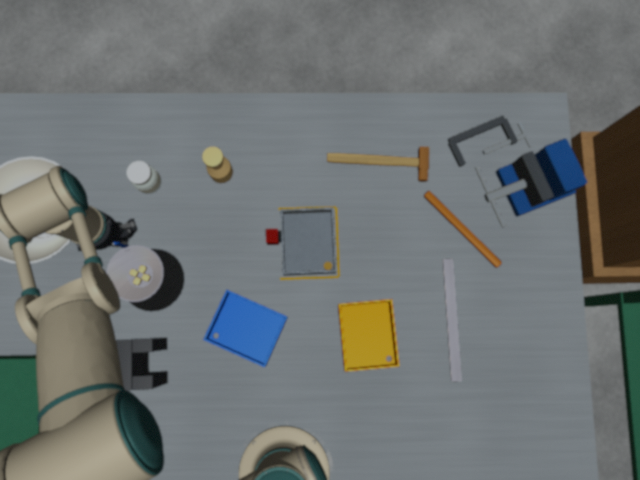

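The top view shows the dish lifted with four lumps in it at (140,275), and the grey tray inside the yellow frame against the stop at (272,237). Now carry it over and work out the tipping moves.

```bash
cat >> h.py <<'E'
def pour(th,hd=60,lz=.115,off=.02):
    h=np.radians(hd); D,o=dishpose([.5487+off*np.cos(h),-.0599+off*np.sin(h),lz],h,np.radians(th)); return toolfor(D,o,-1,.080,.075)
E
python3 - <<'E'
from h import *
_,p,r=st(); e,re=pour(0); print(e)
g=lambda f:(p+(e-p)*f,toolrot(np.radians(-69+39*f)))
seq([[g(f) for f in(.05,.12,.2,.29,.39,.5)],[g(f) for f in(.6,.7,.8,.88,.95,1)]]+[[pour(t) for t in np.arange(k*25+5,k*25+26,5)] for k in range(4)])
for t in(0,50,100): print(t,wr(*pour(t)))
E
```

```text
[0.6282     0.07779804 0.131     ]
delta [[-0.001, 0.037, 0.001], [-0.001, 0.088, 0.003], [-0.002, 0.146, 0.006], [-0.003, 0.212, 0.008], [-0.005, 0.285, 0.011], [-0.006, 0.365, 0.014]]
turn [[0.0, 0.002, -0.071], [-0.0, 0.002, -0.162], [-0.0, 0.002, -0.266], [-0.0, 0.002, -0.383], [-0.0, 0.002, -0.513], [-0.0, 0.002, -0.656]]
delta [[-0.026, 0.069, 0.003], [-0.051, 0.137, 0.005], [-0.077, 0.205, 0.008], [-0.098, 0.26, 0.01], [-0.116, 0.308, 0.012], [-0.128, 0.342, 0.014]]
turn [[-0.0, 0.0, -0.13], [-0.0, 0.0, -0.26], [-0.0, 0.0, -0.39], [-0.0, 0.0, -0.494], [-0.0, 0.0, -0.585], [-0.0, 0.0, -0.65]]
delta [[-0.005, 0.0, -0.03], [-0.013, 0.0, -0.06], [-0.023, 0.0, -0.089], [-0.035, 0.0, -0.117], [-0.05, 0.0, -0.143]]
turn [[-0.0, 0.167, -0.0], [-0.0, 0.333, -0.001], [-0.0, 0.5, -0.001], [-0.0, 0.667, -0.001], [-0.0, 0.833, -0.001]]
delta [[-0.005, 0.0, -0.03], [-0.012, 0.0, -0.06], [-0.022, 0.0, -0.089], [-0.034, 0.0, -0.117], [-0.049, 0.0, -0.143]]
turn [[-0.0, 0.167, 0.0], [-0.0, 0.334, 0.0], [-0.0, 0.5, 0.0], [-0.0, 0.667, 0.0], [-0.0, 0.834, 0.0]]
delta [[-0.005, 0.0, -0.031], [-0.012, 0.0, -0.06], [-0.022, 0.0, -0.089], [-0.035, 0.0, -0.117], [-0.05, 0.0, -0.144]]
turn [[-0.001, 0.166, 0.0], [-0.001, 0.333, 0.0], [-0.001, 0.5, 0.0], [-0.001, 0.666, 0.0], [-0.001, 0.833, 0.0]]
delta [[-0.005, 0.0, -0.03], [-0.012, 0.0, -0.059], [-0.022, 0.0, -0.088], [-0.034, 0.0, -0.116], [-0.049, 0.0, -0.143]]
turn [[0.0, 0.167, 0.0], [0.0, 0.333, 0.0], [0.0, 0.5, 0.0], [0.0, 0.667, 0.0], [0.0, 0.833, 0.0]]
0 (array([0.6282    , 0.07779804, 0.496     ]), np.float64(0.6291831330412738), np.float64(0.013357765201245667))
50 (array([ 0.45744227, -0.21796302,  0.46638226]), np.float64(0.501941182827512), np.float64(-0.5820489769133124))
100 (array([ 0.35902557, -0.38842574,  0.18572832]), np.float64(0.5243639575322242), np.float64(-0.9562978428563158))
```

Call:
carry_out --delta_pos '[[-0.001,0.037,0.001],[-0.001,0.088,0.003],[-0.002,0.146,0.006],[-0.003,0.212,0.008],[-0.005,0.285,0.011],[-0.006,0.365,0.014]]' --turn '[[0,0.002,-0.071],[0,0.002,-0.162],[0,0.002,-0.266],[0,0.002,-0.383],[0,0.002,-0.513],[0,0.002,-0.656]]' --claw '[1,1,1,1,1,1]'

```text
clock: 17.9
position: [0.5788, 0.2149, 0.1372]
ee_rot: [-0.0, 0.938, 0.348, 0.001]
contact_force: [0.8, 0.2, -2.2]
width: 0.0108
gripper_force: 98.6
```

Call:
carry_out --delta_pos '[[-0.026,0.069,0.003],[-0.051,0.137,0.005],[-0.077,0.205,0.008],[-0.098,0.26,0.01],[-0.116,0.308,0.012],[-0.128,0.342,0.014],[-0.128,0.342,0.014]]' --turn '[[0,0,-0.13],[0,0,-0.26],[0,0,-0.39],[0,0,-0.494],[0,0,-0.585],[0,0,-0.65],[0,0,-0.65]]' --claw '[1,1,1,1,1,1,1]'

```text
clock: 18.6
position: [0.6293, 0.0763, 0.1314]
ee_rot: [0.0, 0.867, 0.499, 0.001]
contact_force: [-0.1, -0.2, -3.8]
width: 0.0108
gripper_force: 98.4
```

Call:
carry_out --delta_pos '[[-0.005,0.0,-0.03],[-0.013,0.0,-0.06],[-0.023,0.0,-0.089],[-0.035,0.0,-0.117],[-0.05,0.0,-0.143]]' --turn '[[0,0.167,0],[0,0.333,0],[0,0.5,0],[0,0.667,0],[0,0.833,0]]' --claw '[1,1,1,1,1]'

```text
clock: 19.1
position: [0.618, 0.0619, 0.1899]
ee_rot: [-0.109, 0.845, 0.488, 0.19]
contact_force: [-0.6, 0.3, -2.4]
width: 0.0109
gripper_force: 99.1
```

```bash
python3 - <<'E'
from h import *
s,p,r=st(); c=json.load(open("cmd.json")); print(s["clock"],p,pour(25)[0],np.degrees((pour(25)[1].inv()*r).as_rotvec()).round(1),s["qpos"].round(3).tolist(),s["contact_force"],s["width"])
manip.get_image("top"); print([np.round(i["point"],3).tolist() for q in("dish_lip","dish_tab","dish") for i in manip.place_of("top",q)[:1]]); trayfit()
E
```

```text
19.1 [0.61795333 0.06187729 0.18990997] [0.61830745 0.06066363 0.18824486] [-0.   0.3 -0. ] [-0.262, 0.285, 1.691, 0.482, 1.095, 0.052] [-0.55471898  0.26974424 -2.35024263] 0.01094021694249634
[[0.559, -0.04, 0.118], [0.608, 0.042, 0.23], [0.597, 0.023, 0.103]]
yaw 2.3064293992913107 0.00028395329413979416 197
```

Excellent agreement. Continue tipping.

Call:
carry_out --delta_pos '[[-0.005,0.0,-0.03],[-0.012,0.0,-0.06],[-0.022,0.0,-0.089],[-0.034,0.0,-0.117],[-0.049,0.0,-0.143]]' --turn '[[0,0.167,0],[0,0.334,0],[0,0.5,0],[0,0.667,0],[0,0.834,0]]' --claw '[1,1,1,1,1]'

```text
clock: 19.85
position: [0.5977, 0.0252, 0.2327]
ee_rot: [-0.212, 0.784, 0.454, 0.367]
contact_force: [0.0, 0.9, -3.0]
width: 0.0108
gripper_force: 99.0
```

Call:
carry_out --delta_pos '[[-0.005,0.0,-0.031],[-0.012,0.0,-0.06],[-0.022,0.0,-0.089],[-0.035,0.0,-0.117],[-0.05,0.0,-0.144],[-0.05,0.0,-0.144]]' --turn '[[0,0.166,0],[0,0.333,0],[0,0.5,0],[0,0.666,0],[0,0.833,0],[0,0.833,0]]' --claw '[1,1,1,1,1,1]'

```text
clock: 20.45
position: [0.5694, -0.026, 0.2508]
ee_rot: [-0.306, 0.688, 0.395, 0.526]
contact_force: [-0.6, 0.5, -2.8]
width: 0.0106
gripper_force: 99.4
```

```bash
python3 - <<'E'
from h import *
s,p,r=st(); print(s["clock"],p,pour(75)[0],np.degrees((pour(75)[1].inv()*r).as_rotvec()).round(1),s["qpos"].round(3).tolist(),s["contact_force"],s["width"])
manip.get_image("top"); print([np.round(i["point"],3).tolist() for q in("dish_lip","dish_tab","dish","lump0") for i in manip.place_of("top",q)[:4]])
E
```

```text
20.45 [ 0.56936247 -0.02601907  0.25076553] [ 0.56896052 -0.02480776  0.25340479] [ 0.  -0.1  0.3] [-0.835, 0.456, 1.966, 1.166, 1.57, -0.888] [-0.61021928  0.49557399 -2.81220576] 0.010611803467565677
[[0.555, -0.044, 0.111], [0.549, -0.064, 0.26], [0.589, 0.006, 0.163], [0.562, -0.034, 0.122], [0.565, -0.007, 0.132]]
```

Call:
carry_out --delta_pos '[[-0.005,0.0,-0.03],[-0.012,0.0,-0.059],[-0.022,0.0,-0.088],[-0.034,0.0,-0.116],[-0.049,0.0,-0.143],[-0.049,0.0,-0.143],[-0.049,0.0,-0.143],[-0.049,0.0,-0.143]]' --turn '[[0,0.167,0],[0,0.333,0],[0,0.5,0],[0,0.667,0],[0,0.833,0],[0,0.833,0],[0,0.833,0],[0,0.833,0]]' --claw '[1,1,1,1,1,1,1,1]'

```text
clock: 21.5
position: [0.5391, -0.0762, 0.251]
ee_rot: [-0.382, 0.556, 0.323, 0.663]
contact_force: [0.3, -0.2, -2.3]
width: 0.011
gripper_force: 99.5
```

```bash
python3 - <<'E'
from h import *
s,p,r=st(); print(s["clock"],p,pour(100)[0],np.degrees((pour(100)[1].inv()*r).as_rotvec()).round(1),s["qpos"].round(3).tolist(),s["contact_force"],s["width"])
shot("scene","s3",(160,120,480,360)); print([np.round(i["point"],3).tolist() for q in("lump0",) for i in manip.place_of("scene",q)[:4]])
seq([[pour(t,lz=.115+.0025*(t-100)) for t in (105,110,115)]])
for t in(110,115): print(t,wr(*pour(t,lz=.115+.0025*(t-100))))
E
```

```text
21.5 [ 0.53905787 -0.07623175  0.25097031] [ 0.53875299 -0.07712873  0.24910991] [ 0.1 -0.1 -0.2] [-0.954, 0.74, 2.023, 1.228, 1.889, -1.213] [ 0.34394026 -0.16208721 -2.32799846] 0.011003801698079416
[[0.563, -0.068, 0.019], [0.517, -0.072, 0.012], [0.55, -0.052, 0.018]]
delta [[0.026, 0.0, -0.024], [0.049, 0.0, -0.049], [0.07, 0.0, -0.072]]
turn [[0.0, 0.167, 0.0], [0.0, 0.334, 0.0], [0.0, 0.5, 0.0]]
110 (array([ 0.35591816, -0.39380795,  0.1403076 ]), np.float64(0.5262566619845249), np.float64(-0.9670116005266344))
115 (array([ 0.3566764 , -0.39249464,  0.11745922]), np.float64(0.5257886759241236), np.float64(-0.9644058665408222))
```

View pics/s3.png

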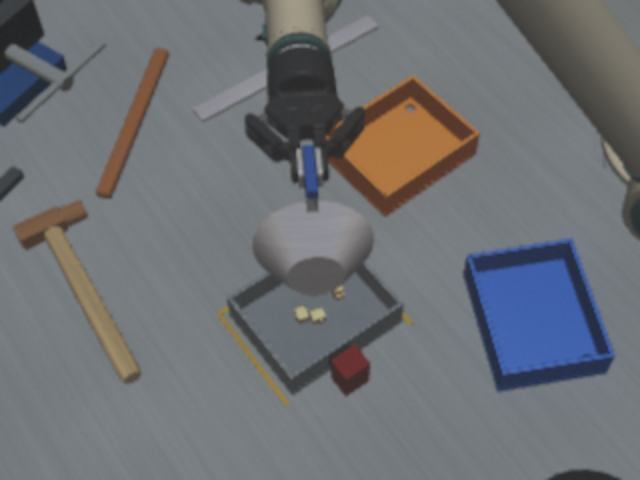

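The crop shows three lumps in the tray at (301,314), (318,316) and (338,292); the fourth is hidden or still in the dish. Tipping to 110° and holding.

Call:
carry_out --delta_pos '[[0.026,0.0,-0.024],[0.049,0.0,-0.049],[0.049,0.0,-0.049],[0.049,0.0,-0.049],[0.049,0.0,-0.049]]' --turn '[[0,0.167,0],[0,0.334,0],[0,0.334,0],[0,0.334,0],[0,0.334,0]]' --claw '[1,1,1,1,1]'

```text
clock: 22.1
position: [0.5275, -0.0962, 0.2663]
ee_rot: [-0.409, 0.496, 0.288, 0.71]
contact_force: [-0.3, 0.7, -2.8]
width: 0.011
gripper_force: 99.6
```

```bash
rm cmd.json; python3 - <<'E'
from h import *
s,p,r=st(); print(s["clock"],s["qpos"].round(3).tolist(),s["contact_force"])
f=lambda t:pour(t,lz=.14)
seq([[f(t) for t in (104,98,92,86)],[f(t) for t in(79,72,65,58)]])
E
```

```text
22.1 [-0.965, 0.828, 2.024, 1.243, 2.029, -1.282] [-0.30267149  0.65019582 -2.83929367]
delta [[0.0, 0.001, 0.034], [-0.001, 0.001, 0.071], [-0.007, 0.001, 0.107], [-0.016, 0.001, 0.143]]
turn [[-0.002, -0.199, 0.004], [-0.001, -0.399, 0.004], [-0.001, -0.599, 0.004], [-0.001, -0.799, 0.004]]
delta [[0.002, -0.0, 0.042], [-0.001, -0.0, 0.085], [-0.009, -0.0, 0.127], [-0.022, -0.0, 0.167]]
turn [[-0.0, -0.233, 0.0], [-0.0, -0.467, 0.0], [0.0, -0.7, 0.0], [0.0, -0.933, 0.0]]
```

Call:
carry_out --delta_pos '[[0.0,0.001,0.034],[-0.001,0.001,0.071],[-0.007,0.001,0.107],[-0.016,0.001,0.143]]' --turn '[[0,-0.199,0],[0,-0.399,0],[0,-0.599,0],[0,-0.799,0]]' --claw '[1,1,1,1]'

```text
clock: 22.5
position: [0.5556, -0.048, 0.28]
ee_rot: [-0.34, 0.634, 0.366, 0.59]
contact_force: [0.8, 1.2, -2.5]
width: 0.0111
gripper_force: 99.3
```

Call:
carry_out --delta_pos '[[0.002,0.0,0.042],[-0.001,0.0,0.085],[-0.009,0.0,0.127],[-0.022,0.0,0.167],[-0.022,0.0,0.167]]' --turn '[[0,-0.233,0],[0,-0.467,0],[0,-0.7,0],[0,-0.933,0],[0,-0.933,0]]' --claw '[1,1,1,1,1]'

```text
clock: 23.0
position: [0.5884, 0.0122, 0.2702]
ee_rot: [-0.24, 0.755, 0.441, 0.422]
contact_force: [-0.1, 0.2, -1.3]
width: 0.0112
gripper_force: 99.2
```

```bash
rm cmd.json; python3 - <<'E'
from h import *
s,p,r=st(); print(s["clock"],p,pour(58,lz=.14)[0])
d=manip.get_image("top"); d2=manip.get_image("scene")
for c in("top","scene"): print([(np.round(i["point"],3).tolist(),round(i["score"],2)) for i in manip.place_of(c,"lump0")[:5]])
b=lambda d,c:cv2.resize(cv2.cvtColor(d["image"],cv2.COLOR_RGB2BGR)[c[1]:c[3],c[0]:c[2]],(400,400),interpolation=cv2.INTER_CUBIC)
cv2.imwrite("pics/c4.png",np.hstack([b(d,(260,190,360,290)),b(d2,(240,160,380,300))]))
E
```

```text
23.0 [0.58839979 0.01224022 0.2702267 ] [0.588745   0.00945998 0.26635739]
[([0.55, -0.058, 0.02], 0.44), ([0.518, -0.112, 0.019], 0.43), ([0.516, -0.067, 0.013], 0.42)]
[([0.26, 0.341, 0.004], 0.53)]
```

View pics/c4.png

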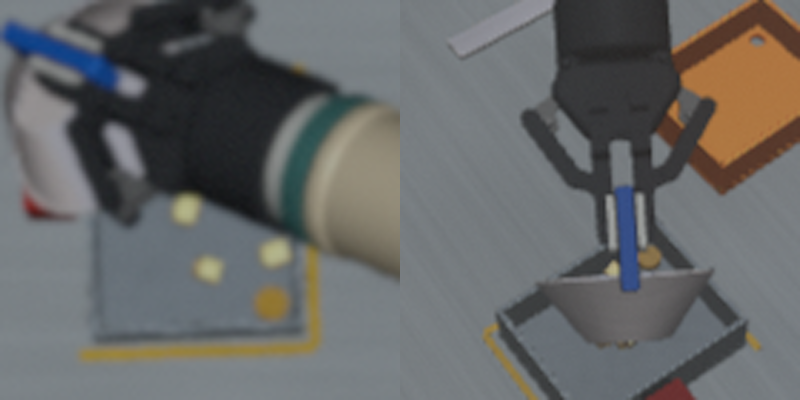

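Top crop shows three lumps at (185,208), (208,268) and (275,252). With the pair seen earlier in the scene view, that accounts for all four, one being hidden under the gripper. I level the dish and verify.

```bash
python3 - <<'E'
from h import *
f=lambda t:pour(t,lz=.14); e0=f(0)[0]; e=np.array([.5306,.3535,.147])
g=lambda k:(e0+(e-e0)*k,toolrot(np.radians(-30-39*k)))
seq([[f(t) for t in (51,44,37,30)],[f(t) for t in(22.5,15,7.5,0)],[g(k) for k in(.1,.2,.3,.4,.5)],[g(k) for k in(.6,.7,.8,.9,1)]])
E
```

```text
delta [[0.006, 0.001, 0.044], [0.003, 0.001, 0.086], [-0.005, 0.001, 0.128], [-0.018, 0.001, 0.169]]
turn [[-0.002, -0.238, -0.003], [-0.002, -0.472, -0.003], [-0.002, -0.705, -0.003], [-0.002, -0.938, -0.003]]
delta [[0.002, 0.0, 0.046], [-0.002, 0.0, 0.091], [-0.012, 0.0, 0.136], [-0.027, 0.0, 0.179]]
turn [[0.0, -0.25, 0.0], [0.0, -0.5, 0.0], [0.0, -0.75, 0.0], [0.0, -1.0, 0.0]]
delta [[0.048, -0.055, 0.002], [0.095, -0.111, 0.005], [0.143, -0.167, 0.007], [0.19, -0.222, 0.009], [0.238, -0.278, 0.011]]
turn [[0.0, -0.0, 0.13], [0.0, -0.0, 0.26], [0.0, -0.0, 0.39], [0.0, -0.0, 0.52], [0.0, -0.0, 0.65]]
delta [[0.026, -0.068, 0.003], [0.052, -0.136, 0.005], [0.078, -0.204, 0.007], [0.105, -0.273, 0.009], [0.131, -0.341, 0.012]]
turn [[0.0, -0.0, 0.13], [0.0, -0.0, 0.26], [0.0, -0.0, 0.39], [0.0, -0.0, 0.52], [0.0, -0.0, 0.65]]
```

Call:
carry_out --delta_pos '[[0.006,0.001,0.044],[0.003,0.001,0.086],[-0.005,0.001,0.128],[-0.018,0.001,0.169]]' --turn '[[-0.002,-0.238,-0.003],[-0.002,-0.472,-0.003],[-0.002,-0.705,-0.003],[-0.002,-0.938,-0.003]]' --claw '[1,1,1,1]'

```text
clock: 23.6
position: [0.6154, 0.0537, 0.2227]
ee_rot: [-0.128, 0.838, 0.482, 0.222]
contact_force: [-0.1, -0.2, -3.9]
width: 0.0107
gripper_force: 99.0
```

Call:
carry_out --delta_pos '[[0.002,0.0,0.046],[-0.002,0.0,0.091],[-0.012,0.0,0.136],[-0.027,0.0,0.179],[-0.027,0.0,0.179]]' --turn '[[0,-0.25,0],[0,-0.5,0],[0,-0.75,0],[0,-1.0,0],[0,-1.0,0]]' --claw '[1,1,1,1,1]'

```text
clock: 24.1
position: [0.6282, 0.0807, 0.1515]
ee_rot: [-0.002, 0.865, 0.501, -0.003]
contact_force: [-0.2, 1.0, -2.2]
width: 0.0108
gripper_force: 98.9
```

```bash
python3 - <<'E'
from h import *
s,p,r=st(); print(s["clock"],p,json.load(open("cmd.json"))[0])
for c in("top","scene"):
  d=manip.get_image(c); print([(np.round(i["point"],3).tolist(),round(i["score"],2)) for i in manip.place_of(c,"lump0")[:5]])
E
```

```text
24.1 [0.62816247 0.08066169 0.15148141] [0.5306214586518403, 0.35361694559394996, 0.14684162415844587]
[([0.521, -0.111, 0.02], 0.61), ([0.559, -0.065, 0.019], 0.59), ([0.55, -0.06, 0.021], 0.51), ([0.515, -0.07, 0.013], 0.47)]
[]
```

All four lumps are in the tray. Returning the dish.

Call:
carry_out --delta_pos '[[0.048,-0.055,0.002],[0.095,-0.111,0.005],[0.143,-0.167,0.007],[0.19,-0.222,0.009],[0.238,-0.278,0.011]]' --turn '[[0,0,0.13],[0,0,0.26],[0,0,0.39],[0,0,0.52],[0,0,0.65]]' --claw '[1,1,1,1,1]'

```text
clock: 24.8
position: [0.5803, 0.2145, 0.1534]
ee_rot: [0.0, 0.939, 0.343, 0.002]
contact_force: [0.3, -0.5, -2.6]
width: 0.0108
gripper_force: 99.1
```

Call:
carry_out --delta_pos '[[0.026,-0.068,0.003],[0.052,-0.136,0.005],[0.078,-0.204,0.007],[0.105,-0.273,0.009],[0.131,-0.341,0.012],[0.131,-0.341,0.012]]' --turn '[[0,0,0.13],[0,0,0.26],[0,0,0.39],[0,0,0.52],[0,0,0.65],[0,0,0.65]]' --claw '[1,1,1,1,1,1]'

```text
clock: 25.4
position: [0.5309, 0.3549, 0.1481]
ee_rot: [-0.001, 0.983, 0.182, 0.001]
contact_force: [-0.5, -0.4, -2.2]
width: 0.0106
gripper_force: 99.0
```

```bash
rm cmd.json; python3 - <<'E'
from h import *
s,p,r=st(); print(s["clock"],p,r.as_matrix().round(3).tolist()); d=manip.get_image("top")
print([np.round(i["point"],3).tolist() for q in("dish_lip","dish_tab","dish","mat") for i in manip.place_of("top",q)[:1]])
seq([[([.530,.353,.075],toolrot(np.radians(-69))),([.530,.353,.065],toolrot(np.radians(-69)))]])
E
```

```text
25.4 [0.53093076 0.35486474 0.14811926] [[0.934, 0.358, 0.002], [0.358, -0.934, 0.002], [0.003, -0.002, -1.0]]
[[0.403, 0.306, 0.134], [0.528, 0.352, 0.189], [0.461, 0.324, 0.09], [0.456, 0.323, 0.002]]
delta [[-0.005, -0.006, 0.182], [-0.005, -0.006, 0.207]]
turn [[0.004, -0.004, -0.003], [0.004, -0.004, -0.003]]
```

Call:
carry_out --delta_pos '[[-0.005,-0.006,0.08],[-0.005,-0.006,0.15],[-0.005,-0.006,0.18],[-0.005,-0.006,0.19],[-0.005,-0.006,0.2],[-0.005,-0.006,0.207],[-0.005,-0.006,0.207]]' --turn '[[0,0,0],[0,0,0],[0,0,0],[0,0,0],[0,0,0],[0,0,0],[0,0,0]]' --claw '[1,1,1,1,1,1,1]'

```text
clock: 26.35
position: [0.5302, 0.3551, 0.0653]
ee_rot: [0.001, 0.983, 0.182, 0.002]
contact_force: [0.3, 0.2, -2.7]
width: 0.0108
gripper_force: 99.1
```

Call:
carry_out --delta_pos '[[0,0,0.003],[0,0,0.006],[0,0,0.006]]' --turn '[[0,0,0],[0,0,0],[0,0,0]]' --claw '[1,1,1]'

```text
clock: 26.65
position: [0.5307, 0.3554, 0.0649]
ee_rot: [0.0, 0.983, 0.183, 0.003]
contact_force: [0.9, -1.1, 8.6]
width: 0.011
gripper_force: 100.9
```

Contact. Release, open, rise.

Call:
carry_out --delta_pos '[[0,0,-0.003],[0,0,-0.003],[0,0,-0.003],[0,0,-0.003],[0,0,-0.003],[0,0,-0.003],[0,0,-0.1],[0,0,-0.2],[0,0,-0.35],[0,0,-0.35]]' --turn '[[0,0,0],[0,0,0],[0,0,0],[0,0,0],[0,0,0],[0,0,0],[0,0,0],[0,0,0],[0,0,0],[0,0,0]]' --claw '[0.3,0,0,0,0,0,0,0,0,0]'

```text
clock: 27.65
position: [0.532, 0.3567, 0.2086]
ee_rot: [-0.001, 0.983, 0.182, 0.006]
contact_force: [0.9, 0.7, -0.3]
width: 0.0426
gripper_force: 0.0
```

```bash
python3 - <<'E'
from h import *
s,p,r=st(); print(s["clock"],p,s["contact_force"],s["width"]); d=manip.get_image("top"); d2=manip.get_image("wrist")
print([(q,np.round(i["point"],3).tolist()) for q in("dish_lip","dish_tab","dish","mat") for i in manip.place_of("top",q)[:1]])
print([np.round(i["point"],3).tolist() for i in manip.place_of("top","lump0")[:5]]); trayfit()
print([(q,np.round(i["point"],3).tolist()) for q in("dish_lip","dish_tab","dish","mat") for i in manip.place_of("wrist",q)[:1]])
b=lambda d,c:cv2.resize(cv2.cvtColor(d["image"],cv2.COLOR_RGB2BGR)[c[1]:c[3],c[0]:c[2]],(400,300),interpolation=cv2.INTER_CUBIC)
cv2.imwrite("pics/e5.png",np.hstack([b(d,(100,140,380,350)),b(d2,(0,0,640,480))]))
E
```

```text
27.65 [0.53196387 0.35666045 0.20855265] [ 0.92590125  0.65618042 -0.29619631] 0.04255456539132802
[('dish_lip', [0.398, 0.305, 0.05]), ('dish_tab', [0.528, 0.35, 0.105]), ('dish', [0.357, -0.416, -0.001])]
[[0.56, -0.064, 0.014], [0.512, -0.068, 0.017], [0.52, -0.111, 0.018], [0.549, -0.058, 0.018]]
yaw 2.2244488101355673 0.0012355141114900002 557
[('dish_lip', [0.405, 0.306, 0.05]), ('dish_tab', [0.53, 0.354, 0.108]), ('dish', [0.46, 0.328, 0.003])]
```

View pics/e5.png

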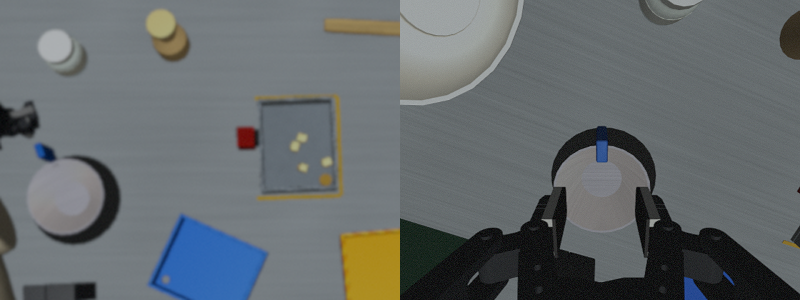

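The picture shows the dish empty and upright on its mat (left 68,195), the tray home on the stop (247,138) and four lumps inside it around (300,150). The robot touches nothing, so I hand in.

```bash
python3 -c "
from rig import manip; print(manip.sign_off())"
```

```text
the job is handed in; nothing more can be done
None
```

The job is handed in at about 28 s: the tray is home on the stop (pressed at roughly 15 N by estimate from the wrist force), all four lumps are in it, and the empty dish is upright on its mat; no verdict came back.

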